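# Drive the clamp wedge tight

## Robot

A 6-joint arm with a two-finger parallel gripper is mounted at the origin on the work surface. World frame = base frame: x ahead of the robot, y to its left, z up, the work surface at z = 0. Lengths are in mm, angles in rad, forces in N, time in s.
With the tool pointing down it reaches from about 350 to 775 mm from the base axis. Payload 7.3 kg.
Tool frame: the origin (TCP) lies midway between the tips of the shut fingers; the grasp point (between the pads) lies 19 mm behind it; z points along the fingers, y is the line along which they close (so a half turn about z gives the same grasp; the last joint's range is limited). The gripper opens to 92 mm and grips with 3 to 60 N. Pads are 19 mm wide; open, the fingers measure 130 mm over their backs; the gripper's body (75 mm by 190 mm) begins 47 mm behind the grasp point.
Start: joints at [1.005, 0.342, 1.524, -0, 1.275, -0.146], TCP at [213.967, 479.441, 226.741] pointing down, gripper open.
Joint ranges: [-2.53, 2.53], [-0.77, 2.02], [0.04, 2.7], [-1, 4.14], [0.28, 2.66], [-3.11, 3.11]. Speed limits (rad/s): [2.57, 2.57, 3.14, 3.14, 3.14, 3.14].

## Interface

Orientations are given as [roll, pitch, yaw] about the fixed x, y, z axes, in that order (R = Rz(yaw) Ry(pitch) Rx(roll)).
In Python, from plant import readout, vision, order, models gives the robot as it stands. The module is installed in compiled form; this text tells all that it offers.
- The arm moves only by the tool step_arm, never from a script. Its argument "series" is text: rows parted by semicolons, each of 7 numbers parted by spaces: the gripper's target within -1 to 1 (shut at 1, half-way at 0, fully open at -1), then the shift along the tool's x, y, z each as a share of 80 mm, from -1 to 1, then the turn, a rotation vector about the tool's x, y, z each as a share of 2 pi rad, from -1 to 1. In form: jaw x y z ax ay az; .... A call has 1 to 20 rows; each row is the pose to reach, as a shift and turn from the pose commanded when the call began, along the tool's axes at that moment, turning the shorter way round; what a row does not reach only later rows make up. A row lasts 1/10 s, in which the tool goes at most 50 mm and 8.59 degrees, less where a joint would pass 70% of its speed; a pose out of reach is approached as far as the arm can. A call with a number of a shift or a turn outside -1 to 1 is refused whole. A call with a gripper value outside its range is refused whole. The fingers move at their own pace and stop on an object; the grip force is fixed at half the most. Time passes only in rows, so rows that repeat a pose let the fingers close. It gives the time, the measured TCP pose, the force, the opening and the grip force at its end, in the units of the state.
- readout.get_obs(): the state, without advancing time (a new reading comes with each control period).
- vision.capture(name): name is "side" or "top"; returns a dict with "frame" (420x560x3 uint8, red, green, blue), "depth" (420x560 float32, mm along the optical axis (not along the pixel's ray), 0 where there is no reading), "fovy" (degrees; the focal length in pixels is half the picture's height over the tangent of half this angle, whatever the lens; pixels are square), "cx", "cy" (the principal point, pixels), "rvec" (rotation vector, rad) and "tvec" (3), from world to camera coordinates, as OpenCV has them. Camera axes: x right, y down, z forward; pixel columns grow to the right and rows downward; lengths in mm; the calibration is good to about 2 mm. A picture is of the moment at which its call begins.
- order.close_job(): hands the job in; it is judged then, once.
Trained networks look in a picture, given as the dict that the camera call returned (one of the last four; its "shot" number tells which), for a name from the list of things; names that differ only in an ending like _2 or _b are one class to them, and where a whole thing is asked for, a point or a joint stands for the part that bears it (a point fixed in the world has none). Each returns a list of dicts, best first, with "p" (0 to 1); they miss things now and then, are a little off and sometimes report something else, mostly with a low value. They report only what shows in the picture. A call takes as long as a camera call. They do not tell look-alikes from the thing itself.
- models.look_for(picture, thing): "position" ([column, row] in pixels, amid what is visible of it).
- models.pinpoint(picture, thing): "position" ([column, row] in pixels: a listed point, or the origin of a listed thing).
The state is a dict: "time": time; "joint_positions": joint angles; "dq": joint speeds; "tau": joint torques, N m; "tool_pos": TCP position; "tcp_rot": TCP orientation; "contact_force": force on the tool from outside, world axes, zero at the start; "moment": the same for the moment, N m; "grip_width": finger opening in mm; "finger_force": force on a finger pad.
Only numpy, scipy, OpenCV 4.12 (cv2) and the standard library are available. Lean on these libraries where they do the work, as an engineer would, in place of code of your own. Each camera call takes 0.05 s, during which the arm holds its last target. There are 200 camera calls.

## Task

Pick up the hammer from the red mat and, in separate taps rather than one long push, drive the yellow wedge of the blue clamp in until it no longer advances and the steel tube is held tight against the fence; do not touch the wedge or jaw with the gripper, and hit only the wedge. Then lay the hammer back flat on the red mat and let go, leaving the other things on the bench where they are.

Things in the scene. Friction and masses are not known exactly. Their poses are not given: they have to be found in the camera images.
- hammer_grip (a point): Grip point on the axis of the hammer's handle, 44 mm from the head's centre, 24 mm above what the hammer lies flat on. x axis along the handle towards the head, z up. Handle: wooden bar 28 mm wide (y), 24 mm high, from 20 mm ahead of this point to 146 mm behind it. Hammer 0.35 to 0.6 kg, balancing about 30 mm ahead of this point
- hammer_head (a point): Centre of the hammer's head: orange block with black ends, 48 mm along the handle, 48 mm high and 90 mm long across the handle (y); the two striking faces lie at y = +45 and -45 mm from this point, each about 44 mm square
- wedge_butt (a point): Centre of the steel end face, to be struck, of the yellow wedge; face 34 mm wide (x), 32 mm high, its centre 34 mm above the bench. Axes as the clamp's. The wedge (160 mm long) can only slide along y, going in towards +y, against a drag of 6 N (12 N at 0.1 m/s). It jams after 20 to 56 mm (unknown); then 10 to 25 N moves it 3 mm at most, mostly sprung back
- clamp: Blue base plate 170 (x) x 160 (y) x 18 mm, screwed to the bench; origin at the centre of its underside, z up. From -x to +x it carries a dark guide rail, the wedge (captive, tapered 1 in 8, sticking out 93 to 105 mm past the plate's -y edge at the start), the aluminium jaw, the tube and the grey fence. Highest point 63 mm above the bench
- jaw: Aluminium jaw, 140 mm long (y), 54 mm above the bench at its top; origin as the clamp's at wedge travel 0. The wedge pushes it 1 mm towards the tube (+x) for each 8 mm of its own travel
- tube_center (a point): Centre of the loose square steel tube, 40 x 40 x 200 mm (long axis y), 0.69 kg, lying on the clamp plate between jaw and fence with a few mm of play; already in place
- fence: Grey fence bar, 26 x 150 x 38 mm, locked on the plate at a setting that differs by up to 3 mm from time to time; origin near the clamp's origin, its tube-side face 34 mm from this origin in +x
- mat: Flat red mat 300 (x) x 170 (y) x 4 mm, fixed on the bench, on the left or the right; origin at the centre of its underside. The hammer lies along its x axis, head at +x
- bin: open orange plastic parts bin 130 x 100 x 60 mm with bolts, loose; it stands on the side of the bench where the mat is not; origin at its underside; leave it alone
- spraycan: spray can 60 mm across, 170 mm tall, blue label; origin at its underside; leave it alone
- wrench: steel wrench 180 mm long, lying; origin at its underside; leave it alone
- jar: amber jar with yellow cap, 76 mm across, 90 mm tall; origin at its underside; leave it alone
- screwdriver: screwdriver 190 mm long, lying near the robot; origin at its underside; leave it alone
- bearing: steel bearing ring 90 mm across, 22 mm thick; origin at its underside; leave it alone
- partsbox: cardboard box 90 x 140 x 60 mm; origin at its underside; leave it alone
There are look-alikes about, which are no part of the job. There is more than one size of the part that bears tube_center; the job needs the middle-sized.

How it is judged:
By the outcome, as a careful person would: the job done as asked, in the order asked, and still so for the second after the job is handed in, with the robot touching nothing.
It also fails if it takes over 54 s, if anything falls off the work surface, if the arm or the gripper's body presses on something with over 40 N, if the wrist force passes 120 N, or if a joint passes its speed limit or range.

## Working session

There is one attempt and no reset: what is moved stays moved. The work goes in short steps, Python scripts to look and compute and a tool call to move; the robot and the scene stay as the last step left them, time stands still between calls to the robot, and variables do not carry over. Pictures are saved under pics/ and viewed, at most 10 in all, crops included, and the job is handed in when it is done.

Besides the shell and the picture viewer there is one more tool, called after "Request:" as name(argument=value, ...), one argument or row to a line, values as JSON. step_arm: Moves the arm, as the interface text tells. Shift numbers are shares of 80 mm and turn numbers shares of 2 pi rad, none past 1 either way. Its arguments: {"type":"object","properties":{"series":{"type":"string"}},"required":["series"]}

```bash
mkdir -p pics; cat > h.py <<'E'
import numpy as np, cv2
from plant import readout, vision, order, models
def cam(p):
    f=p["frame"].shape[0]/2/np.tan(np.radians(p["fovy"])/2)
    R=cv2.Rodrigues(np.array(p["rvec"],float))[0]; return f,R,np.array(p["tvec"],float).ravel()
def ray(p,uv):
    f,R,t=cam(p); d=R.T@np.array([(uv[0]-p["cx"])/f,(uv[1]-p["cy"])/f,1.]); return -R.T@t,d
def atz(p,uv,z):
    o,d=ray(p,uv); return o+d*(z-o[2])/d[2]
def atdepth(p,uv):
    o,d=ray(p,uv); c,r=int(round(uv[0])),int(round(uv[1]))
    return o+d*p["depth"][r,c]
def proj(p,X):
    f,R,t=cam(p); c=R@np.array(X,float)+t; return [f*c[0]/c[2]+p["cx"],f*c[1]/c[2]+p["cy"]]
def save(p,n,box=None,s=1):
    im=p["frame"][...,::-1]
    if box: im=im[box[1]:box[3],box[0]:box[2]]
    cv2.imwrite(n,cv2.resize(im,None,fx=s,fy=s,interpolation=cv2.INTER_CUBIC))
E
python3 - <<'E'
from h import *
np.set_printoptions(precision=1,suppress=True)
P={n:vision.capture(n) for n in("top","side")}
for n,p in P.items():
    save(p,f"pics/{n}0.png"); print(n,p["fovy"],p["cx"],p["cy"],ray(p,(280,210))[0])
    for t,z in [("hammer_grip",28),("hammer_head",28),("wedge_butt",34),("clamp",0),("jaw",0),("tube_center",38),("fence",0),("mat",0)]:
        for r in models.pinpoint(p,t)[:3]: print(n,t,round(r["p"],2),np.array(r["position"]),atz(p,r["position"],z))
E
```

```text
top 45.782686364225626 283.5748662977016 220.550779012487 [ 388.9  -10.  1380.8]
top hammer_grip 0.89 [140.9 218.8] [476.6 376.2  28. ]
top hammer_grip 0.55 [315.6 118.3] [ 752.3 -102.1   28. ]
top hammer_head 0.66 [141.8 201.3] [524.5 374.3  28. ]
top wedge_butt 0.64 [330.6 196.3] [ 535.3 -140.7   34. ]
top wedge_butt 0.47 [151.6 132.1] [714.3 348.1  34. ]
top clamp 0.64 [262.2 193.9] [546.5  46.8   0. ]
top jaw 0.83 [269.  193.8] [546.7  27.8   0. ]
top tube_center 0.88 [266.2 185.1] [566.2  34.3  38. ]
top tube_center 0.81 [271.4 267.5] [343.2  20.9  38. ]
top tube_center 0.56 [393.5 325.9] [ 186.2 -304.8   38. ]
top mat 0.63 [137.1 232.4] [440.7 394.3   0. ]
side 44.262827877009464 276.2159263304577 208.1601210445416 [ -89.6 -660.5  886.7]
side hammer_grip 0.87 [196.3 144.2] [476.4 373.7  28. ]
side hammer_head 0.78 [207.  136.1] [521. 388.  28.]
side wedge_butt 0.72 [336.1 242. ] [ 524.5 -136.3   34. ]
side wedge_butt 0.69 [293.9 203.8] [530.5  18.5  34. ]
side wedge_butt 0.25 [270.6 125.5] [691.4 313.9  34. ]
side clamp 0.72 [290.6 202.8] [550.9  53.5   0. ]
side clamp 0.66 [435.1 227.5] [ 772.6 -227.8    0. ]
side jaw 0.61 [291.8 204.9] [548.4  45.6   0. ]
side tube_center 0.9 [226.9 242.6] [327.1   9.2  38. ]
side tube_center 0.85 [261.1 383.5] [ 182.3 -304.6   38. ]
side tube_center 0.78 [294.5 196.6] [545.4  34.2  38. ]
side mat 0.88 [184.4 156. ] [439.2 380.7   0. ]
```

View pics/top0.png

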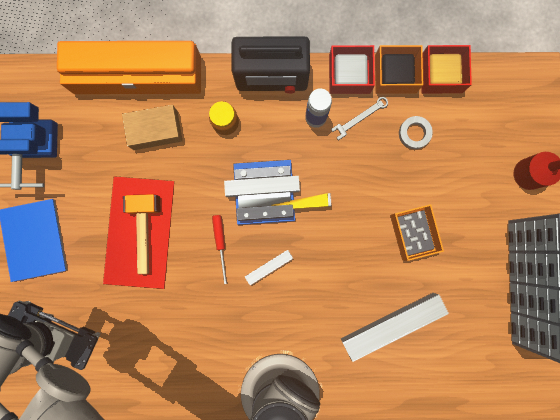

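View pics/side0.png

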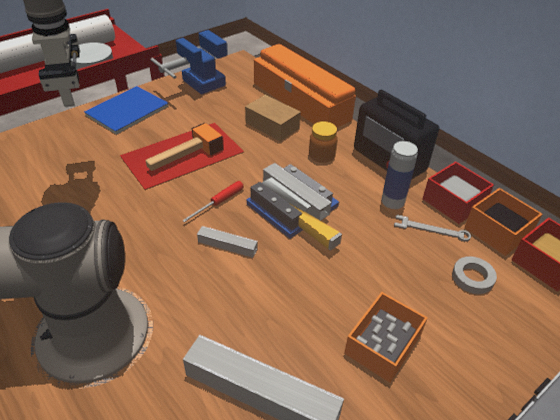

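Top picture: the hammer is at (141,225) on the red mat, the clamp at (265,192), with its yellow wedge sticking out to the right and its butt at (330,200).

Candidates:
- **Hammer:** only the one at (141,225). The report at (315,118) is the spray can or wrench.
- **Wedge butt:** (330,200). The report at (151,132) is the carton.
- **Tubes:** small at (270,267), large at (395,327), and the middle-sized one in the clamp at (265,195).
- **Clamp:** blue plate at (265,192). The vise at (25,135) and the blue sheet at (32,240) are look-alikes.

```bash
python3 - <<'E'
from h import *
np.set_printoptions(precision=1,suppress=True)
p=vision.capture("top"); s=vision.capture("side")
a=cv2.resize(p["frame"][100:300,100:345,::-1],None,fx=2,fy=2,interpolation=cv2.INTER_CUBIC)
b=cv2.resize(s["frame"][150:260,230:350,::-1],None,fx=2.5,fy=2.5,interpolation=cv2.INTER_CUBIC)
c=np.zeros((max(len(a),len(b)),a.shape[1]+b.shape[1],3),np.uint8); c[:len(a),:a.shape[1]]=a; c[:len(b),a.shape[1]:]=b
cv2.imwrite("pics/crop1.png",c); print(c.shape)
def cloud(p):
    f,R,t=cam(p); v,u=np.mgrid[:420,:560]; z=p["depth"]
    C=np.stack([(u-p["cx"])/f*z,(v-p["cy"])/f*z,z],-1); return (C-t)@R
def pca(X,n):
    r=cv2.minAreaRect(X[:,:2].astype(np.float32)); print(n,len(X),"med",np.median(X,0),"rect",r, "zmax",np.percentile(X[:,2],[5,50,95]))
for n,q in(("top",p),("side",s)):
    W=cloud(q); h=cv2.cvtColor(q["frame"],cv2.COLOR_RGB2HSV); H,S,V=[h[...,i].astype(int) for i in range(3)]; D=q["depth"]>0
    box=lambda x0,x1,y0,y1:D&(W[...,0]>x0)&(W[...,0]<x1)&(W[...,1]>y0)&(W[...,1]<y1)
    hm=box(330,620,290,460)
    pca(W[hm&(W[...,2]>45)],n+" headtop"); 
    pca(W[hm&(W[...,2]>22)&(W[...,2]<47)&(W[...,0]<500)],n+" handle")
    pca(W[hm&(S>150)&((H<5)|(H>174))&(W[...,2]<20)],n+" mat")
    w=box(480,600,-180,-20)
    yy=w&(H>20)&(H<35)&(S>120)&(V>80); pca(W[yy&(W[...,2]>20)],n+" wedge")
    pca(W[w&(W[...,2]>12)&(W[...,1]<-60)],n+" wedge incl butt")
    pca(W[box(450,650,-60,150)&(H>100)&(H<125)&(S>120)],n+" plate")
    if n=="top":
        import itertools
        X=W[box(450,650,-70,150)&(W[...,2]>14)]; pca(X,"clamp all")
o=readout.get_obs(); print(o)
E
```

```text
(400, 790, 3)
top headtop 631 med [515.3 372.9  51.7] rect ((445.5968017578125, 371.94866943359375), (192.82601928710938, 91.13943481445312), 1.6452653408050537) zmax [46.1 51.7 56.1]
top handle 734 med [413.4 368.4  39.8] rect ((413.6214599609375, 367.8624267578125), (167.51571655273438, 90.06635284423828), 3.0391085147857666) zmax [28.4 39.8 45. ]
top mat 3802 med [455.5 397.6   4.5] rect ((462.42425537109375, 379.5093688964844), (165.72177124023438, 264.51483154296875), 88.7974624633789) zmax [-0.2  4.5  9.3]
top wedge 402 med [518.6 -86.4  50. ] rect ((517.1461791992188, -77.63267517089844), (33.24871063232422, 111.39166259765625), 9.720768928527832) zmax [43.5 50.  54.8]
top wedge incl butt 350 med [ 521.  -102.4   49.8] rect ((523.6705322265625, -98.96119689941406), (33.96836853027344, 79.45606994628906), 3.775517702102661) zmax [39.5 49.8 54.3]
top plate 416 med [624.4  46.2  18.7] rect ((550.9539794921875, 42.064273834228516), (168.76409912109375, 157.83180236816406), 3.6151978969573975) zmax [14.  18.7 23.4]
clamp all 3895 med [547.5  39.7  55.6] rect ((551.2994995117188, 39
[... 790 characters left out ...]
0.5 -107.2   47.5] rect ((518.5478515625, -99.11042022705078), (36.855865478515625, 81.13105010986328), 5.683217525482178) zmax [21.7 47.5 51.9]
side plate 99 med [468.4   2.4  17.8] rect ((547.1991577148438, 42.55290603637695), (169.7483673095703, 155.1510009765625), 3.0082767009735107) zmax [14.9 17.8 21.1]
{'time': 1.0, 'joint_positions': array([ 1. ,  0.3,  1.5, -0. ,  1.3, -0.1]), 'dq': array([ 0., -0., -0.,  0.,  0.,  0.]), 'tau': array([  0. , -43.1, -24.4,   0.1,   0. ,  -0. ]), 'tool_pos': array([213.9, 479.4, 226.7]), 'tcp_rot': array([3.1, 0. , 2.7]), 'contact_force': array([ 0.1, -0.3,  0. ]), 'moment': array([ 0.,  0., -0.]), 'finger_force': 0.0, 'grip_width': 91.86455480150053}
```

View pics/crop1.png

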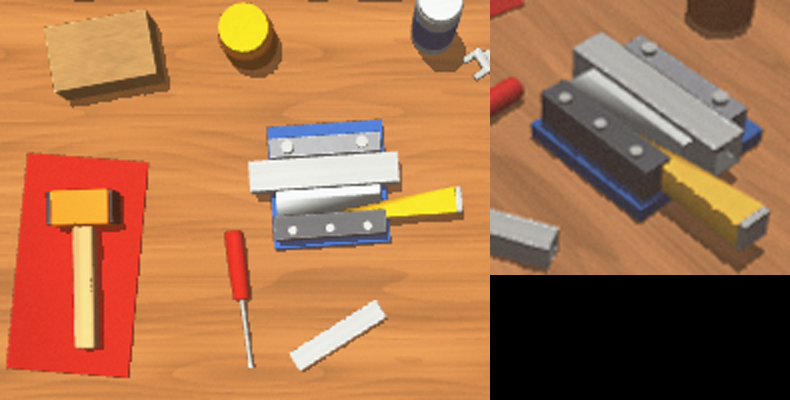

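The crop confirms the choice: hammer head at (82,207) with its handle down to (88,348), and the wedge's steel butt at (459,198), seen clearly in the side inset at (752,228). Next I'll fit the hammer axis and the butt.

```bash
cat >> h.py <<'E'
def cloud(p):
    f,R,t=cam(p); v,u=np.mgrid[:420,:560]; z=p["depth"]
    return (np.stack([(u-p["cx"])/f*z,(v-p["cy"])/f*z,z],-1)-t)@R
def onplane(p,mask,z):
    vu=np.argwhere(mask); return np.array([atz(p,(c,r),z) for r,c in vu])
E
python3 - <<'E'
from h import *
np.set_printoptions(precision=2,suppress=True)
for n in("top","side"):
    q=vision.capture(n); W=cloud(q); h=cv2.cvtColor(q["frame"],cv2.COLOR_RGB2HSV); H,S,V=[h[...,i].astype(int) for i in range(3)]
    X,Y,Z=[W[...,i] for i in range(3)]
    reg=(X>330)&(X<600)&(Y>310)&(Y<440)
    hd=reg&(H>13)&(H<28)&(S<170)&(V>120)&(Z>30)&(X<485)
    P=onplane(q,hd,40) if n=="top" else W[hd]
    l=cv2.fitLine(P[:,:2].astype(np.float32),cv2.DIST_HUBER,0,.01,.01).ravel(); l=l*np.sign(l[0])
    y=l[3]+(470-l[2])*l[1]/l[0]
    print(n,"handle",len(P),"yaw",np.arctan2(l[1],l[0]),"y@x470",y,"x range",np.percentile(P[:,0],[0.5,99.5]),cv2.minAreaRect(P[:,:2].astype(np.float32)))
    ht=reg&(Z>47)&(X>460)
    P=onplane(q,ht,52) if n=="top" else W[ht]
    print(n,"head",cv2.minAreaRect(P[:,:2].astype(np.float32)))
    b=(X>480)&(X<580)&(Y<-70)&(Y>-180)&(Z>40)
    P=onplane(q,b,50) if n=="top" else W[b]
    print(n,"wedge top",cv2.minAreaRect(P[:,:2].astype(np.float32)),"end y",np.percentile(P[:,1],[0,1,3]), "x near end",np.percentile(P[P[:,1]<-115][:,0],[1,50,99]))
E
```

```text
top handle 572 yaw 0.03262873 y@x470 372.22366 x range [330.16 483.46] ((406.8194580078125, 368.978515625), (153.71238708496094, 26.828950881958008), 0.74477219581604)
top head ((502.6651916503906, 373.4991455078125), (78.00308227539062, 88.4986572265625), 0.6136559844017029)
top wedge top ((523.8690795898438, -103.7783432006836), (34.507545471191406, 69.40107727050781), 3.328930616378784) end y [-137.61 -137.53 -137.37] x near end [507.77 526.25 542.48]
side handle 344 yaw 0.041568205 y@x470 373.52094 x range [330.53 483.2 ] ((406.9505615234375, 371.50982666015625), (154.12571716308594, 31.166894912719727), 1.5933552980422974)
side head ((512.997314453125, 374.3818664550781), (49.02129364013672, 96.2545394897461), 0.9596084356307983)
side wedge top ((520.1210327148438, -104.458984375), (34.7311897277832, 69.52152252197266), 4.71563196182251) end y [-140.29 -138.13 -137.69] x near end [504.65 519.65 539.34]
```

```bash
cat >> h.py <<'E'
from scipy.spatial.transform import Rotation as Ro
def rows(pos,rpy,tp,tyaw):
    """shift (in tool axes, /80) and turn (/2pi) from pose to target TCP, pointing down with tyaw"""
    R=Ro.from_euler("xyz",rpy); T=Ro.from_euler("xyz",[np.pi,0,tyaw])
    return R.inv().apply(np.array(tp)-pos)/80, (R.inv()*T).as_rotvec()/(2*np.pi)
E
python3 - <<'E'
from h import *
np.set_printoptions(precision=4,suppress=True)
o=readout.get_obs(); print(o["tool_pos"],o["tcp_rot"],o["joint_positions"])
print(rows(o["tool_pos"],o["tcp_rot"],[471,372.5,150],np.pi+.036))
E
```

```text
[213.967  479.432  226.7446] [3.1415 0.     2.7218] [ 1.005   0.342   1.5241 -0.      1.2754 -0.146 ]
(array([-3.4787,  0.0887,  0.9594]), array([ 0.    ,  0.    , -0.0725]))
```

Request:
step_arm(
  series="-1 -1 0 0 0 0 0; -1 -1 0 0 0 0 0; -1 -1 0 0 0 0 0",
)

```text
time: 1.4
tool_pos: [289.9, 445.6, 226.6]
tcp_rot: [3.141, 0.001, 2.718]
contact_force: [0.8, 0.4, -0.4]
grip_width: 91.9
finger_force: 0.0
```

Request:
step_arm(
  series="-1 -1 0 0 0 0 0; -1 -1 0 0 0 0 0; -1 -1 0 0 0 0 0",
)

```text
time: 1.7
tool_pos: [362.5, 413.2, 226.5]
tcp_rot: [3.141, 0.001, 2.718]
contact_force: [-0.5, 0.5, 0.2]
grip_width: 91.6
finger_force: 0.0
```

Request:
step_arm(
  series="-1 -1 0 0 0 0 0; -1 -1 0 0 0 0 0; -1 -1 0 0 0 0 0",
)

```text
time: 2.0
tool_pos: [435.0, 380.8, 226.4]
tcp_rot: [3.142, 0.0, 2.719]
contact_force: [0.5, -0.2, -0.4]
grip_width: 91.8
finger_force: 0.0
```

Request:
step_arm(
  series="-1 -0.479 0.089 0.9 0 0 -0.0725; -1 -0.479 0.089 0.9 0 0 -0.0725; -1 -0.479 0.089 0.9 0 0 -0.0725; -1 -0.479 0.089 0.9 0 0 -0.0725; -1 -0.479 0.089 0.9 0 0 -0.0725; -1 -0.479 0.089 0.9 0 0 -0.0725",
)

```text
time: 2.6
tool_pos: [470.5, 373.5, 155.8]
tcp_rot: [3.141, 0.001, -3.108]
contact_force: [0.2, 0.3, -0.1]
grip_width: 91.8
finger_force: 0.0
```

```bash
python3 - <<'E'
from h import *
np.set_printoptions(precision=4,suppress=True)
o=readout.get_obs(); print(o["time"],o["tool_pos"],o["tcp_rot"],o["joint_positions"])
s=vision.capture("side"); 
for t in("hammer_grip","hammer_head"):
  print([ (r["p"],atz(s,r["position"],28)) for r in models.pinpoint(s,t)[:2]])
save(s,"pics/s1.png",(130,60,270,200),4)
E
```

```text
2.6 [470.5004 373.4546 155.7679] [ 3.1405  0.0013 -3.1078] [ 0.5432  0.5388  1.4106  0.0003  1.1904 -1.0615]
[(0.93, array([479.1019, 372.2335,  28.    ]))]
[(0.88, array([517.0804, 379.4678,  28.    ]))]
```

View pics/s1.png

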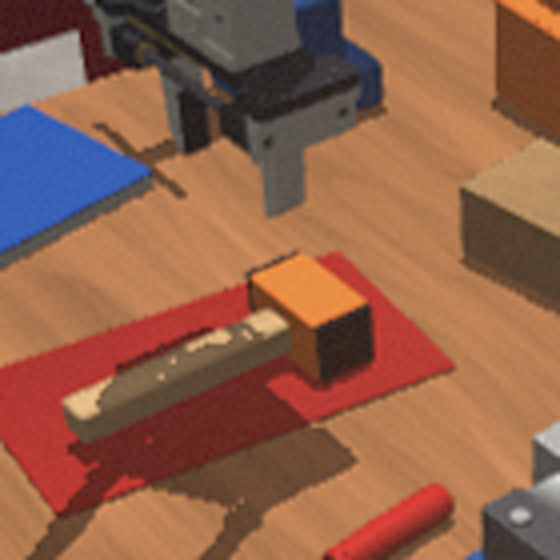

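The gripper stands square over the handle with a finger on either side and clear of the head, so I'll descend and grip.

Request:
step_arm(
  series="-1 0 0 0.9 0 0 0; -1 0 0 0.9 0 0 0; -1 0 0 0.9 0 0 0",
)

```text
time: 3.05
tool_pos: [469.0, 371.4, 79.7]
tcp_rot: [-3.138, -0.006, -3.107]
contact_force: [-0.0, -0.3, 0.9]
grip_width: 92.1
finger_force: 0.0
```

Request:
step_arm(
  series="-1 0 0 0.5 0 0 0; -1 0 0 0.8 0 0 0; -1 0 0 0.9 0 0 0; -1 0 0 0.9 0 0 0; -1 0 0 0.9 0 0 0",
)

```text
time: 3.55
tool_pos: [472.2, 373.3, 12.7]
tcp_rot: [3.14, 0.003, -3.106]
contact_force: [-0.7, -0.4, 0.2]
grip_width: 91.5
finger_force: 0.0
```

Request:
step_arm(
  series="1 0 0 0 0 0 0; 1 0 0 0 0 0 0; 1 0 0 0 0 0 0; 1 0 0 0 0 0 0; 1 0 0 0 0 0 0; 1 0 0 0 0 0 0; 1 0 0 0 0 0 0; 1 0 0 0 0 0 0; 1 0 0 0 0 0 0; 1 0 0 0 0 0 0",
)

```text
time: 4.55
tool_pos: [471.0, 372.6, 10.7]
tcp_rot: [3.141, -0.0, -3.106]
contact_force: [-0.7, 0.3, -1.2]
grip_width: 27.7
finger_force: 30.0
```

Request:
step_arm(
  series="1 0 0 -0.1 0 0 0; 1 0 0 -0.25 0 0 0; 1 0 0 -0.5 0 0 0; 1 0 0 -0.75 0 0 0; 1 0 0 -1 0 0 0; 1 0 0 -1 0 0 0; 1 0 0 -1 0 0 0",
)

```text
time: 5.25
tool_pos: [471.0, 372.4, 91.0]
tcp_rot: [3.141, 0.0, -3.106]
contact_force: [-0.0, -0.1, -5.0]
grip_width: 27.9
finger_force: 30.0
```

Request:
step_arm(
  series="1 0 0 -0.3 0 0 0; 1 0 0 -0.6 0 0 0; 1 0 0 -0.6 0 0 0; 1 0 0 -0.6 0 0 0",
)

```text
time: 5.65
tool_pos: [470.5, 372.2, 137.4]
tcp_rot: [-3.141, -0.001, -3.106]
contact_force: [0.3, -0.4, -4.5]
grip_width: 27.8
finger_force: 30.0
```

```bash
python3 - <<'E'
from h import *
np.set_printoptions(precision=3,suppress=True)
o=readout.get_obs(); print(o["time"],o["tool_pos"],o["tcp_rot"],o["contact_force"],o["moment"],o["finger_force"])
s=vision.capture("side"); p=vision.capture("top"); T=o["tool_pos"]
for q in(s,p):
  for t in("hammer_grip","hammer_head"):
    print([ (round(r["p"],2),atz(q,r["position"],T[2]+17.3)-T) for r in models.pinpoint(q,t)[:1]])
  W=cloud(q); h=cv2.cvtColor(q["frame"],cv2.COLOR_RGB2HSV)
  m=(h[...,0]<17)&(h[...,0]>8)&(h[...,1]>150)&(abs(W[...,0]-T[0]-44)<60)&(abs(W[...,1]-T[1])<80)&(abs(W[...,2]-T[2]-20)<50)
  print("orange",m.sum(),np.percentile(W[m]-T,[2,50,98],axis=0)); 
  m2=m&(W[...,2]-T[2]>32)
  if m2.sum()>20:
    A=W[m2]-T; print("ztop = a+bx+cy",np.linalg.lstsq(np.c_[np.ones(len(A)),A[:,:2]],A[:,2],rcond=None)[0])
save(s,"pics/s2.png",(130,40,270,180),4)
E
```

```text
5.65 [470.49  372.174 137.392] [-3.141 -0.001 -3.106] [ 0.273 -0.428 -4.492] [-0.031  0.14   0.024] 29.96061533689499
[(0.74, array([ 145.353, -675.477,   17.3  ]))]
[(0.93, array([47.338, 14.463, 17.3  ]))]
orange 51 [[ 18.484 -40.79   -2.51 ]
 [ 21.075 -27.258  10.866]
 [ 23.897 -11.014  25.032]]
[]
[(0.75, array([44.453, -0.654, 17.3  ]))]
orange 32 [[ 39.733 -42.519   1.425]
 [ 58.371 -35.596  39.116]
 [ 69.864  21.584  43.106]]
ztop = a+bx+cy [40.359 -0.015 -0.003]
```

View pics/s2.png

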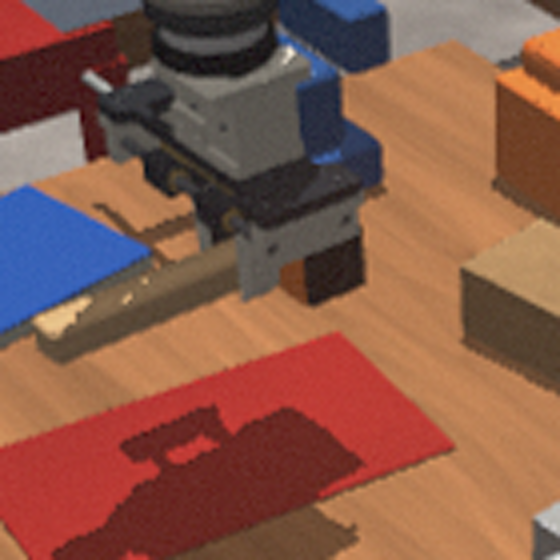

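The hammer is held level in the fingers and clear of the mat, with its head at about (325,275) in the crop. I'll carry it across at height to the far side of the clamp.

Request:
step_arm(
  series="1 0 -0.25 0 0 0 0; 1 0 -0.6 0 0 0 0; 1 0 -1 0 0 0 0",
)

```text
time: 6.25
tool_pos: [473.6, 292.1, 138.2]
tcp_rot: [-3.142, -0.0, -3.105]
contact_force: [0.9, -0.1, -4.0]
grip_width: 27.8
finger_force: 30.0
```

Request:
step_arm(
  series="1 0 -0.5 0 0 0 0; 1 0 -1 0 0 0 0",
)

```text
time: 6.45
tool_pos: [476.5, 211.4, 138.4]
tcp_rot: [-3.142, -0.0, -3.105]
contact_force: [0.6, 0.2, -3.7]
grip_width: 27.8
finger_force: 30.0
```

Request:
step_arm(
  series="1 0 -0.5 0 0 0 0; 1 0 -1 0 0 0 0",
)

```text
time: 6.65
tool_pos: [479.4, 131.2, 138.6]
tcp_rot: [-3.142, 0.0, -3.106]
contact_force: [1.6, 0.1, -4.6]
grip_width: 28.3
finger_force: 30.0
```

Request:
step_arm(
  series="1 0 -0.5 0 0 0 0; 1 0 -1 0 0 0 0",
)

```text
time: 6.85
tool_pos: [482.3, 51.1, 138.6]
tcp_rot: [-3.142, 0.0, -3.106]
contact_force: [-0.0, 0.8, -4.5]
grip_width: 27.8
finger_force: 30.0
```

Request:
step_arm(
  series="1 0 -0.5 0 0 0 0; 1 0 -1 0 0 0 0",
)

```text
time: 7.05
tool_pos: [485.1, -28.9, 138.6]
tcp_rot: [3.142, 0.0, -3.106]
contact_force: [0.6, 0.7, -4.6]
grip_width: 27.9
finger_force: 30.0
```

Request:
step_arm(
  series="1 0 -0.5 0 0 0 0; 1 0 -1 0 0 0 0",
)

```text
time: 7.25
tool_pos: [487.9, -108.9, 138.6]
tcp_rot: [3.142, 0.0, -3.106]
contact_force: [1.2, 0.8, -4.4]
grip_width: 27.9
finger_force: 30.0
```

Request:
step_arm(
  series="1 0 -0.4 0 0 0 0; 1 0 -0.75 0 0 0 0; 1 0 -1 0 0 0 0",
)

```text
time: 7.55
tool_pos: [490.9, -189.2, 138.5]
tcp_rot: [-3.141, -0.0, -3.107]
contact_force: [-0.4, 0.2, -3.5]
grip_width: 27.7
finger_force: 30.0
```

Request:
step_arm(
  series="1 0.09 -0.29 0 0 0 -0.0043; 1 0.09 -0.29 0 0 0 -0.0043; 1 0.09 -0.29 0 0 0 -0.0043; 1 0.09 -0.29 0 0 0 -0.0043; 1 0.09 -0.29 0 0 0 -0.0043",
)

```text
time: 8.05
tool_pos: [484.8, -209.8, 138.7]
tcp_rot: [3.141, -0.0, -3.078]
contact_force: [0.6, 0.5, -2.9]
grip_width: 27.8
finger_force: 30.0
```

```bash
python3 - <<'E'
from h import *
np.set_printoptions(precision=3,suppress=True)
o=readout.get_obs(); print(o["time"],o["tool_pos"],o["tcp_rot"],o["contact_force"],o["moment"],o["joint_positions"])
s=vision.capture("side"); p=vision.capture("top"); T=o["tool_pos"]
for q in(s,p):
  for t,z in(("hammer_grip",T[2]+17.3),("hammer_head",T[2]+17.3),("wedge_butt",34)):
    print(t,[ (round(r["p"],2),atz(q,r["position"],z)) for r in models.pinpoint(q,t)[:2]])
c=np.hstack([cv2.resize(q["frame"][b[1]:b[3],b[0]:b[2],::-1],(400,400)) for q,b in((p,(250,140,410,300)),(s,(260,130,420,290)))])
cv2.imwrite("pics/s3.png",c)
E
```

```text
8.05 [ 484.761 -209.761  138.659] [ 3.141 -0.    -3.078] [ 0.559  0.477 -2.901] [-0.012  0.137 -0.031] [-0.554  0.435  1.643  0.     1.064 -2.188]
hammer_grip [(0.95, array([ 482.555, -213.207,  155.959]))]
hammer_head [(0.87, array([ 534.964, -200.245,  155.959]))]
wedge_butt [(0.83, array([ 526.055, -135.602,   34.   ]))]
hammer_grip []
hammer_head [(0.71, array([ 529.618, -207.461,  155.959]))]
wedge_butt [(0.58, array([ 529.816, -135.763,   34.   ])), (0.48, array([ 430.549, -363.194,   34.   ]))]
```

View pics/s3.png

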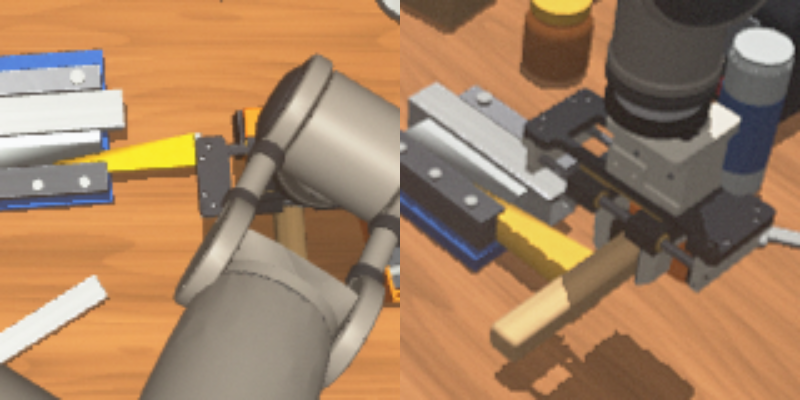

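The hammer is clear on the butt side, with head and butt aligned: head near x 528 and butt near x 525. The jaw, bin and can are clear, so I'll lower it.

Request:
step_arm(
  series="1 0 0 0.4 0 0 0; 1 0 0 0.76 0 0 0; 1 0 0 0.76 0 0 0",
)

```text
time: 8.75
tool_pos: [482.3, -209.1, 74.7]
tcp_rot: [3.137, -0.006, -3.079]
contact_force: [-0.6, -0.4, -4.5]
grip_width: 27.3
finger_force: 30.0
```

Request:
step_arm(
  series="1 0 0 0.3 0 0 0; 1 0 0 0.6 0 0 0; 1 0 0 0.76 0 0 0; 1 0 0 0.76 0 0 0; 1 0 0 0.76 0 0 0",
)

```text
time: 9.25
tool_pos: [485.4, -211.0, 18.1]
tcp_rot: [-3.141, 0.001, -3.079]
contact_force: [0.4, -0.2, -3.9]
grip_width: 27.9
finger_force: 30.0
```

```bash
python3 - <<'E'
from h import *
np.set_printoptions(precision=3,suppress=True)
o=readout.get_obs(); print(o["time"],o["tool_pos"],o["tcp_rot"],o["contact_force"],o["moment"])
s=vision.capture("side"); T=o["tool_pos"]
for t,z in(("hammer_head",34),("wedge_butt",34)):
    print(t,[ (round(r["p"],2),atz(s,r["position"],z)) for r in models.pinpoint(s,t)[:2]])
save(s,"pics/s4.png",(280,170,400,290),5)
E
```

```text
9.25 [ 485.357 -210.951   18.123] [-3.141  0.001 -3.079] [ 0.449 -0.237 -3.906] [ 0.017  0.135 -0.071]
hammer_head [(0.74, array([ 541.958, -207.511,   34.   ])), (0.22, array([ 523.427, -137.06 ,   34.   ]))]
wedge_butt [(0.6, array([ 522.19 , -138.037,   34.   ]))]
```

View pics/s4.png

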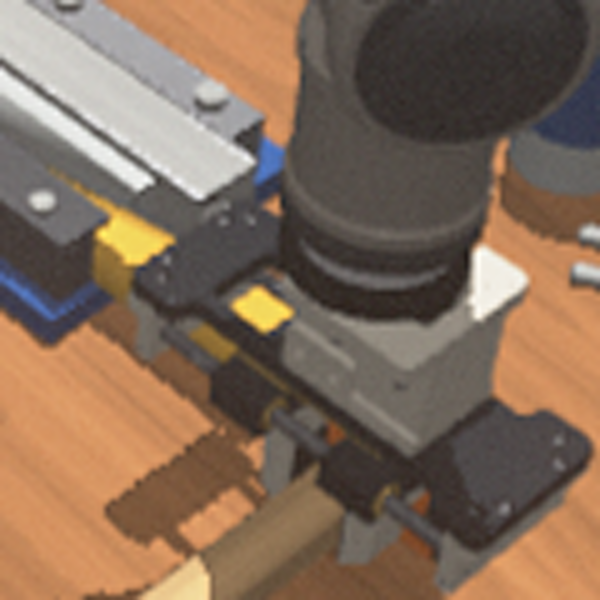

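```bash
python3 - <<'E'
from h import *
np.set_printoptions(precision=0,suppress=True,linewidth=150)
s=vision.capture("side"); W=cloud(s)
for (u,v) in [(145,300),(148,320),(150,340),(152,355),(275,440),(275,480),(275,505),(360,520),(360,555),(450,560),(455,585)]:
    c,r=280+u//5,170+v//5; print((u,v),s["frame"][r,c],W[r,c])
T=readout.get_obs()["tool_pos"]
m=(W[...,1]>-185)&(W[...,1]<-90)&(W[...,0]>400)&(W[...,0]<560)&(W[...,2]>53)
print("lowest body z toward wedge",np.percentile(W[m][:,2],[0,2,10,50]))
E
```

```text
(145, 300) [81 73 68] [ 442. -129.  119.]
(148, 320) [116 108  98] [ 442. -131.  108.]
(150, 340) [111 104  94] [ 444. -132.   96.]
(152, 355) [113  96  83] [ 444. -133.   88.]
(275, 440) [112 105  96] [ 472. -184.   60.]
(275, 480) [110 104  95] [ 471. -188.   38.]
(275, 505) [133 106  79] [ 455. -204.   48.]
(360, 520) [83 79 71] [ 474. -235.   54.]
(360, 555) [111 105  97] [ 473. -238.   35.]
(450, 560) [113 103  95] [ 454. -295.  103.]
(455, 585) [143 113  92] [ 458. -297.   87.]
lowest body z toward wedge [ 56.  88. 101. 128.]
```

The gripper body's lowest point toward the clamp is at z≈85 mm, above the clamp's 63 mm, so it's clear. Face-to-butt gap is about 25 mm. First, a gentle tap.

Request:
step_arm(
  series="1 0 0.1 0.015 0 0 0; 1 0 0.4 0.015 0 0 0; 1 0 0.2 0.015 0 0 0; 1 0 0.1 0.015 0 0 0; 1 0 0.1 0.015 0 0 0; 1 0 0.1 0.015 0 0 0",
)

```text
time: 10.05
tool_pos: [484.1, -203.4, 15.8]
tcp_rot: [3.141, 0.0, -3.08]
contact_force: [0.3, 0.9, -4.3]
grip_width: 27.7
finger_force: 30.0
```

```bash
cat > m.py <<'E'
from h import *
np.set_printoptions(precision=2,suppress=True,linewidth=150)
o=readout.get_obs(); T=o["tool_pos"]; print(o["time"],T,o["tcp_rot"],o["contact_force"],o["moment"])
xc=np.array([np.cos(.063),np.sin(.063)]); yc=np.array([-xc[1],xc[0]])
for n in("side","top"):
    s=vision.capture(n); W=cloud(s); h=cv2.cvtColor(s["frame"],cv2.COLOR_RGB2HSV); H,S,V=[h[...,i].astype(int) for i in range(3)]
    D=s["depth"]>0
    hd=D&(H>10)&(H<26)&(S<190)&(V>60)&(W[...,2]>30)&(W[...,2]<60)&(abs(W[...,1]-T[1])<45)&(W[...,0]<T[0]-25)&(W[...,0]>T[0]-160)
    P=W[hd]
    if len(P)>30:
        l=cv2.fitLine(P[:,:2].astype(np.float32),cv2.DIST_HUBER,0,.01,.01).ravel(); l*=np.sign(l[0])
        print(n,"handle n",len(P),"yaw",l[1]/l[0],"y offset at grip",l[3]+(T[0]-l[2])*l[1]/l[0]-T[1])
    j=[atz(s,r["position"],34) for r in models.pinpoint(s,"wedge_butt")[:1]]
    print(n,"butt",j, "travel",[ (q[:2]-[524,-138])@yc for q in j])
E
python3 m.py
```

```text
10.05 [ 484.07 -203.44   15.8 ] [ 3.14  0.   -3.08] [ 0.25  0.85 -4.26] [0.03 0.11 0.01]
side handle n 804 yaw 0.05629732 y offset at grip -3.184633146016978
side butt [array([ 526.62, -133.7 ,   34.  ])] travel [np.float64(4.124204570119743)]
top butt [array([ 525.49, -124.84,   34.  ])] travel [np.float64(13.042187746044785)]
```

The hammer held its angle through the tap. I'll continue tapping with each forward stroke as its own call, so the force at its end is reported.

Request:
step_arm(
  series="1 0 0.1 0 0 0 0; 1 0 0.43 0 0 0 0",
)

```text
time: 10.45
tool_pos: [482.8, -170.2, 16.2]
tcp_rot: [-3.139, 0.002, -3.081]
contact_force: [-2.9, -21.8, -4.0]
grip_width: 28.0
finger_force: 30.1
```

Request:
step_arm(
  series="1 0 -0.3 0 0 0 0; 1 0 -0.3 0 0 0 0; 1 0 -0.3 0 0 0 0",
)

```text
time: 10.75
tool_pos: [483.4, -191.8, 15.9]
tcp_rot: [3.141, -0.0, -3.079]
contact_force: [0.2, 0.7, -4.2]
grip_width: 27.8
finger_force: 30.0
```

Request:
step_arm(
  series="1 0 0.1 0 0 0 0; 1 0 0.4 0 0 0 0",
)

```text
time: 10.95
tool_pos: [481.9, -161.4, 16.0]
tcp_rot: [-3.14, 0.001, -3.08]
contact_force: [-3.3, -20.4, -3.8]
grip_width: 27.6
finger_force: 30.1
```

Request:
step_arm(
  series="1 0 -0.3 0 0 0 0; 1 0 -0.3 0 0 0 0; 1 0 -0.3 0 0 0 0",
)

```text
time: 11.25
tool_pos: [482.7, -183.5, 15.8]
tcp_rot: [3.141, -0.0, -3.079]
contact_force: [-1.0, 0.1, -4.4]
grip_width: 27.9
finger_force: 30.0
```

```bash
python3 m.py
```

```text
11.25 [ 482.74 -183.49   15.82] [ 3.14 -0.   -3.08] [-0.97  0.11 -4.38] [0.04 0.1  0.  ]
side handle n 794 yaw 0.04281889 y offset at grip -4.82187753249255
side butt [array([ 533.15, -107.54,   34.  ])] travel [np.float64(29.82243790123372)]
top butt [array([ 522.28, -111.48,   34.  ])] travel [np.float64(26.57654166480566)]
```

Request:
step_arm(
  series="1 0 0.1 0 0 0 0; 1 0 0.38 0 0 0 0; 1 0 0.38 0 0 0 0",
)

```text
time: 11.75
tool_pos: [481.2, -152.4, 16.1]
tcp_rot: [-3.142, 0.001, -3.078]
contact_force: [-0.1, -0.3, -4.5]
grip_width: 27.6
finger_force: 30.0
```

Request:
step_arm(
  series="1 0 -0.3 0 0 0 0; 1 0 -0.3 0 0 0 0; 1 0 -0.3 0 0 0 0",
)

```text
time: 12.05
tool_pos: [482.4, -177.9, 15.8]
tcp_rot: [3.141, -0.0, -3.08]
contact_force: [-0.1, 0.7, -5.0]
grip_width: 27.7
finger_force: 30.0
```

Request:
step_arm(
  series="1 0 0.1 0 0 0 0; 1 0 0.38 0 0 0 0; 1 0 0.38 0 0 0 0",
)

```text
time: 12.35
tool_pos: [480.9, -146.3, 16.1]
tcp_rot: [-3.14, 0.001, -3.077]
contact_force: [0.7, -3.9, -5.7]
grip_width: 27.6
finger_force: 30.0
```

Request:
step_arm(
  series="1 0 -0.3 0 0 0 0; 1 0 -0.3 0 0 0 0; 1 0 -0.3 0 0 0 0",
)

```text
time: 12.65
tool_pos: [481.8, -170.8, 15.8]
tcp_rot: [3.141, -0.001, -3.079]
contact_force: [-0.3, -0.3, -5.0]
grip_width: 27.9
finger_force: 30.0
```

```bash
python3 m.py
```

```text
12.65 [ 481.83 -170.77   15.76] [ 3.14 -0.   -3.08] [-0.3  -0.27 -5.02] [0.07 0.14 0.04]
side handle n 780 yaw 0.058774687 y offset at grip -3.369168276150134
side butt [array([526.33, -92.61,  34.  ])] travel [np.float64(45.15412325141736)]
top butt [array([537.68, -88.21,  34.  ])] travel [np.float64(48.827071589236496)]
```

Request:
step_arm(
  series="1 0 0.1 0 0 0 0; 1 0 0.38 0 0 0 0; 1 0 0.38 0 0 0 0",
)

```text
time: 13.15
tool_pos: [480.4, -143.1, 16.4]
tcp_rot: [-3.136, 0.001, -3.076]
contact_force: [-6.1, -21.9, -7.4]
grip_width: 27.8
finger_force: 30.0
```

Request:
step_arm(
  series="1 0 -0.3 0 0 0 0; 1 0 -0.3 0 0 0 0; 1 0 -0.3 0 0 0 0",
)

```text
time: 13.45
tool_pos: [481.6, -164.6, 15.8]
tcp_rot: [3.141, -0.0, -3.08]
contact_force: [-0.1, 0.0, -4.9]
grip_width: 27.8
finger_force: 29.9
```

Request:
step_arm(
  series="1 0 0.1 0 0 0 0; 1 0 0.36 0 0 0 0; 1 0 0.36 0 0 0 0",
)

```text
time: 13.75
tool_pos: [479.2, -140.0, 16.4]
tcp_rot: [-3.133, -0.001, -3.075]
contact_force: [-11.0, -36.5, -5.8]
grip_width: 28.0
finger_force: 30.0
```

Request:
step_arm(
  series="1 0 -0.3 0 0 0 0; 1 0 -0.3 0 0 0 0; 1 0 -0.3 0 0 0 0",
)

```text
time: 14.05
tool_pos: [481.1, -159.3, 15.8]
tcp_rot: [3.141, -0.001, -3.079]
contact_force: [0.0, 0.3, -4.5]
grip_width: 27.8
finger_force: 29.6
```

```bash
python3 m.py
```

```text
14.05 [ 481.11 -159.26   15.77] [ 3.14 -0.   -3.08] [ 0.01  0.26 -4.51] [ 0.06  0.18 -0.06]
side handle n 774 yaw 0.026720578 y offset at grip -3.9305298190537883
side butt [] travel []
top butt [array([521.78, -99.51,  34.  ])] travel [np.float64(38.55499573835309)]
```

The wedge has stopped at TCP y≈-141, with force rising to 22 N and then 37 N. One confirming tap to the same depth, then a look.

Request:
step_arm(
  series="1 0 0.05 0 0 0 0; 1 0 0.27 0 0 0 0; 1 0 0.27 0 0 0 0",
)

```text
time: 14.55
tool_pos: [480.9, -141.9, 16.6]
tcp_rot: [-3.134, 0.002, -3.077]
contact_force: [-5.8, -25.3, -7.3]
grip_width: 28.3
finger_force: 29.9
```

Request:
step_arm(
  series="1 0 -0.5 0 0 0 0; 1 0 -1 0 0 0 0; 1 0 -1 0 0 0 0; 1 0 -1 0 0 0 0",
)

```text
time: 14.95
tool_pos: [484.8, -218.6, 15.6]
tcp_rot: [3.141, -0.001, -3.08]
contact_force: [1.4, -0.0, -4.5]
grip_width: 27.9
finger_force: 29.8
```

Request:
step_arm(
  series="1 0 0 -0.5 0 0 0; 1 0 0 -1 0 0 0; 1 0 0 -1 0 0 0",
)

```text
time: 15.25
tool_pos: [487.9, -218.6, 100.6]
tcp_rot: [-3.137, 0.007, -3.077]
contact_force: [1.5, -1.1, -3.4]
grip_width: 27.7
finger_force: 30.0
```

```bash
python3 m.py; python3 - <<'E'
from h import *
p=vision.capture("top"); s=vision.capture("side")
c=np.hstack([cv2.resize(q["frame"][b[1]:b[3],b[0]:b[2],::-1],(400,400),interpolation=cv2.INTER_CUBIC) for q,b in((p,(215,140,315,240)),(s,(240,145,360,265)))])
cv2.imwrite("pics/s5.png",c)
W=cloud(p);X,Y,Z=[W[...,i] for i in range(3)]
b=(X>480)&(X<580)&(Y<-45)&(Y>-180)&(Z>40)&(Z<56); P=onplane(p,b,50); print(len(P),np.percentile(P[:,1],[0,1,3]))
W=cloud(s);X,Y,Z=[W[...,i] for i in range(3)]
b=(X>480)&(X<545)&(Y<-45)&(Y>-180)&(Z>40)&(Z<56); print(np.percentile(W[b][:,1],[0,1,3]))
E
```

```text
15.25 [ 487.85 -218.59  100.63] [-3.14  0.01 -3.08] [ 1.47 -1.11 -3.39] [ 0.    0.14 -0.03]
side butt [array([525.43, -95.96,  34.  ])] travel [np.float64(41.866443504613464)]
top butt [array([525.06, -98.99,  34.  ])] travel [np.float64(38.863657901477374)]
249 [-99.72654847 -98.52238327 -97.16667903]
[-100.86695209  -99.00454642  -97.73050704]
```

View pics/s5.png

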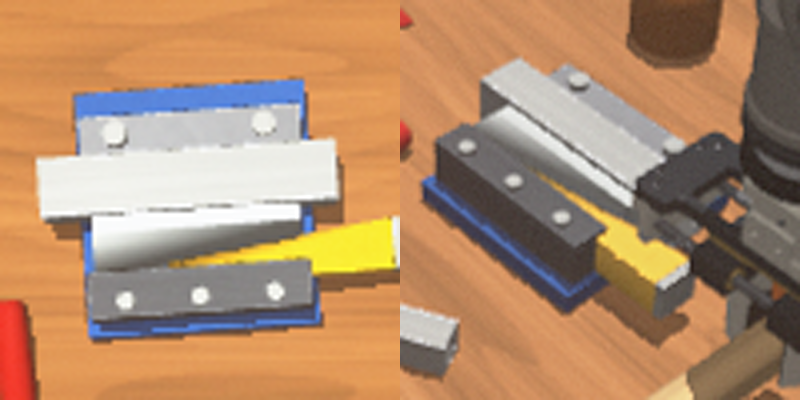

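The tube now sits between jaw and fence with no gap (left crop, (190,180)). The wedge is in about 39 mm, with its butt at y≈-98.5, and the last two taps did not advance it. I'll carry the hammer back.

Request:
step_arm(
  series="1 0 0.25 -0.4 0 0 0; 1 0 0.6 -0.5 0 0 0; 1 0 1 -0.5 0 0 0",
)

```text
time: 15.85
tool_pos: [480.5, -138.5, 136.2]
tcp_rot: [-3.141, 0.001, -3.08]
contact_force: [-0.5, -0.4, -5.1]
grip_width: 27.9
finger_force: 30.0
```

Request:
step_arm(
  series="1 0 0.5 0 0 0 0; 1 0 1 0 0 0 0",
)

```text
time: 16.05
tool_pos: [474.2, -57.4, 134.8]
tcp_rot: [3.141, -0.002, -3.08]
contact_force: [-0.2, 0.4, -4.3]
grip_width: 27.7
finger_force: 30.0
```

Request:
step_arm(
  series="1 0 0.5 0 0 0 0; 1 0 1 0 0 0 0",
)

```text
time: 16.25
tool_pos: [469.1, 22.6, 134.8]
tcp_rot: [3.141, -0.002, -3.079]
contact_force: [1.2, 0.0, -3.7]
grip_width: 27.9
finger_force: 30.0
```

Request:
step_arm(
  series="1 0 0.5 0 0 0 0; 1 0 1 0 0 0 0",
)

```text
time: 16.45
tool_pos: [464.0, 102.4, 134.8]
tcp_rot: [3.141, -0.002, -3.079]
contact_force: [0.1, -0.3, -4.2]
grip_width: 27.7
finger_force: 30.0
```

Request:
step_arm(
  series="1 0 0.5 0 0 0 0; 1 0 1 0 0 0 0",
)

```text
time: 16.65
tool_pos: [459.0, 182.2, 134.7]
tcp_rot: [-3.141, -0.002, -3.079]
contact_force: [1.3, 0.1, -3.8]
grip_width: 28.0
finger_force: 30.0
```

Request:
step_arm(
  series="1 0 0.5 0 0 0 0; 1 0 1 0 0 0 0",
)

```text
time: 16.85
tool_pos: [454.0, 262.0, 134.6]
tcp_rot: [-3.141, -0.002, -3.079]
contact_force: [1.5, -0.4, -4.5]
grip_width: 28.1
finger_force: 30.0
```

Request:
step_arm(
  series="1 0 0.4 0 0 0 0; 1 0 0.75 0 0 0 0; 1 0 1 0 0 0 0",
)

```text
time: 17.15
tool_pos: [448.8, 342.0, 134.3]
tcp_rot: [-3.141, -0.003, -3.078]
contact_force: [-0.5, 0.0, -4.3]
grip_width: 27.6
finger_force: 30.0
```

Request:
step_arm(
  series="1 -0.29 0.38 0 0 0 0; 1 -0.29 0.38 0 0 0 0; 1 -0.29 0.38 0 0 0 0; 1 -0.29 0.38 0 0 0 0",
)

```text
time: 17.55
tool_pos: [470.4, 371.3, 134.8]
tcp_rot: [-3.14, -0.003, -3.079]
contact_force: [0.5, 0.7, -4.0]
grip_width: 27.8
finger_force: 30.0
```

```bash
python3 - <<'E'
from h import *
np.set_printoptions(precision=3,suppress=True)
o=readout.get_obs(); T=o["tool_pos"]; print(o["time"],T,o["tcp_rot"])
s=vision.capture("side"); W=cloud(s)
h=cv2.cvtColor(s["frame"],cv2.COLOR_RGB2HSV); H,S,V=[h[...,i].astype(int) for i in range(3)]
m=(H>8)&(H<28)&(W[...,2]>T[2]-25)&(W[...,2]<T[2]+50)&(abs(W[...,1]-T[1])<40)&(W[...,0]<T[0]-20)&(W[...,0]>T[0]-170)
P=W[m].astype(np.float32); l=cv2.fitLine(P,cv2.DIST_HUBER,0,.01,.01).ravel(); print(len(P),l[:3]*np.sign(l[0]))
top=P[P[:,2]>np.percentile(P[:,2],60)]; print("top slope z/x",np.linalg.lstsq(np.c_[np.ones(len(top)),top[:,:2]-T[:2]],top[:,2]-T[2],rcond=None)[0])
print(rows(T,o["tcp_rot"],[471,372.5,138],np.pi+.036))
save(s,"pics/s6.png",(130,40,270,180),4)
E
```

```text
17.55 [470.434 371.279 134.751] [-3.14  -0.003 -3.079]
630 [ 0.998  0.052 -0.036]
top slope z/x [31.452 -0.029  0.024]
(array([-0.008,  0.015, -0.041]), array([-0.   , -0.   ,  0.004]))
```

View pics/s6.png

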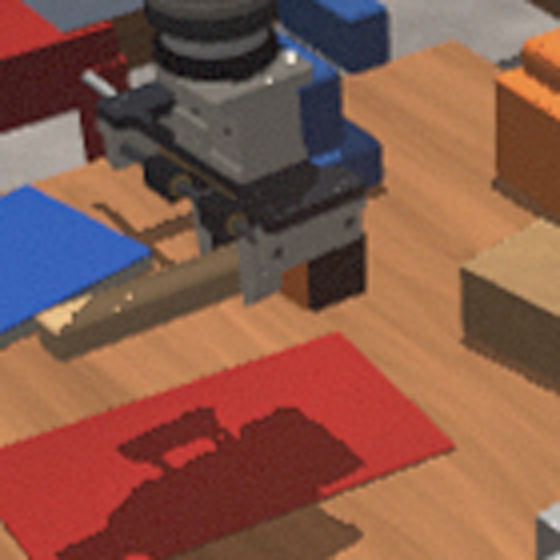

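The hammer is back over the mat, near level with a slight nose-down droop, head at (335,270) in the crop. I'll lower it gently.

Request:
step_arm(
  series="1 0 0.015 0.4 0 0 0.004; 1 0 0.015 0.8 0 0 0.004; 1 0 0.015 0.8 0 0 0.004",
)

```text
time: 17.9
tool_pos: [468.2, 370.9, 67.9]
tcp_rot: [-3.137, -0.008, -3.105]
contact_force: [-1.3, 0.1, -4.3]
grip_width: 27.4
finger_force: 30.0
```

Request:
step_arm(
  series="1 0 0 0.3 0 0 0; 1 0 0 0.5 0 0 0; 1 0 0 0.6 0 0 0; 1 0 0 0.6 0 0 0; 1 0 0 0.6 0 0 0",
)

```text
time: 18.4
tool_pos: [471.9, 373.6, 25.3]
tcp_rot: [3.141, 0.002, -3.104]
contact_force: [0.4, -0.0, -3.9]
grip_width: 27.8
finger_force: 30.0
```

Request:
step_arm(
  series="1 0 0 0.03 0 0 0; 1 0 0 0.06 0 0 0; 1 0 0 0.09 0 0 0; 1 0 0 0.09 0 0 0; 1 0 0 0.09 0 0 0",
)

```text
time: 18.9
tool_pos: [471.2, 373.4, 16.7]
tcp_rot: [3.142, -0.0, -3.104]
contact_force: [-0.8, 0.7, -4.2]
grip_width: 27.8
finger_force: 30.0
```

Request:
step_arm(
  series="1 0 0 0.02 0 0 0; 1 0 0 0.04 0 0 0; 1 0 0 0.055 0 0 0; 1 0 0 0.055 0 0 0; 1 0 0 0.055 0 0 0",
)

```text
time: 19.4
tool_pos: [470.9, 373.4, 12.8]
tcp_rot: [3.141, -0.0, -3.104]
contact_force: [-4.9, -1.1, 4.7]
grip_width: 27.7
finger_force: 30.0
```

Request:
step_arm(
  series="1 0 0 0.01 0 0 0; 1 0 0 0.02 0 0 0; 1 0 0 0.02 0 0 0; 1 0 0 0.02 0 0 0",
)

```text
time: 19.8
tool_pos: [470.8, 373.5, 11.2]
tcp_rot: [3.141, -0.0, -3.104]
contact_force: [-5.3, -0.1, 4.2]
grip_width: 27.7
finger_force: 30.0
```

The head is down on the mat. I'll release and rise straight up.

Request:
step_arm(
  series="-1 0 0 0 0 0 0; -1 0 0 0 0 0 0; -1 0 0 0 0 0 0; -1 0 0 0 0 0 0; -1 0 0 0 0 0 0; -1 0 0 0 0 0 0; -1 0 0 0 0 0 0; -1 0 0 0 0 0 0; -1 0 0 0 0 0 0; -1 0 0 0 0 0 0",
)

```text
time: 20.8
tool_pos: [471.2, 373.4, 10.7]
tcp_rot: [3.142, -0.0, -3.104]
contact_force: [-0.6, 0.3, 0.5]
grip_width: 92.0
finger_force: 0.0
```

Request:
step_arm(
  series="-1 0 0 -0.3 0 0 0; -1 0 0 -1 0 0 0; -1 0 0 -1 0 0 0",
)

```text
time: 21.1
tool_pos: [474.0, 375.1, 96.4]
tcp_rot: [3.137, 0.009, -3.104]
contact_force: [0.8, 0.3, 0.3]
grip_width: 92.1
finger_force: 0.0
```

Request:
step_arm(
  series="-1 0 0 -1 0 0 0; -1 0 0 -1 0 0 0; -1 0 0 -1 0 0 0; -1 0 0 -1 0 0 0; -1 0 0 -1 0 0 0",
)

```text
time: 21.6
tool_pos: [470.5, 372.9, 169.2]
tcp_rot: [-3.14, -0.002, -3.104]
contact_force: [0.4, -0.1, -0.9]
grip_width: 92.1
finger_force: 0.0
```

```bash
python3 - <<'E'
from h import *
s=vision.capture("side"); save(s,"pics/s7.png",None,1.4)
p=vision.capture("top"); np.set_printoptions(precision=1,suppress=True)
W=cloud(p);X,Y,Z=[W[...,i] for i in range(3)]
b=(X>480)&(X<580)&(Y<-45)&(Y>-180)&(Z>40)&(Z<56); P=onplane(p,b,50); print(len(P),np.percentile(P[:,1],[0,1,3]))
W=cloud(s);X,Y,Z=[W[...,i] for i in range(3)]
b=(X>485)&(X<545)&(Y>320)&(Y<430)&(Z>42)&(Z<62); print(b.sum(),np.median(W[b],0))
print(readout.get_obs())
E
```

```text
251 [-99.7 -98.5 -97.2]
399 [512.  367.3  51.4]
{'time': 21.7, 'joint_positions': array([ 0.5,  0.5,  1.4,  0. ,  1.2, -1.1]), 'dq': array([ 0., -0., -0.,  0.,  0., -0.]), 'tau': array([  0. , -52.3, -23.9,   0. ,   0.1,  -0. ]), 'tool_pos': array([470.5, 372.9, 169. ]), 'tcp_rot': array([-3.1, -0. , -3.1]), 'contact_force': array([0.1, 0.1, 1. ]), 'moment': array([0.1, 0. , 0. ]), 'finger_force': 0.0, 'grip_width': 91.98327325300453}
```

View pics/s7.png

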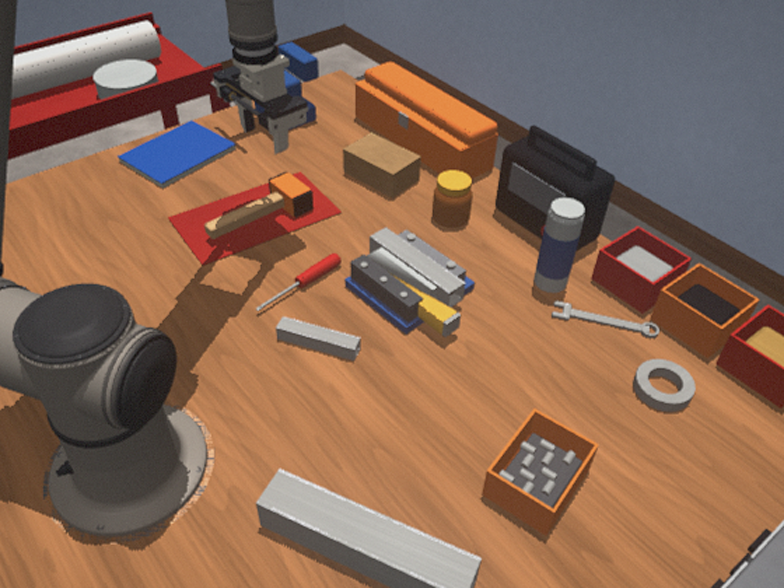

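The hammer lies flat on the mat around (260,205), the wedge is in at (440,312) with its butt still at y≈-98.5, everything else is where it was, and the gripper is clear. I'll hand in.

```bash
python3 -c "
from plant import order; print(order.close_job())"
```

```text
the job is handed in; nothing more can be done
None
```

Job handed in at 21.7 s of the 54 s allowed: eight separate taps drove the wedge in about 39 mm until it stopped advancing, the tube shows no gap to jaw or fence, and the hammer lies flat on the red mat, released.

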